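# Make up a toy-truck kit in the caddy

### The job

Make up one truck kit in the three-part caddy: set the short yellow cab down upright in the squarish ridged pocket and the long red fuel tank on its feet in the long narrow pocket (each lengthwise, facing either way), and stack the two big tyres flat on the post, all let go. The longer crew cab, the stubby red tank and the small tyre belong to other models: leave them lying where they are.

Things in the scene. Friction and masses are not known exactly. Their poses are not given: they have to be found in the camera images.
- cab: Short yellow plastic truck cab with one pair of side windows, standing on its flat base: 56 (x) by 50 (y) by 52 mm high, plain parallel sides 50 mm apart in y over its whole height (bonnet: the front 18 mm, at +x, is only 26 mm high). Loose. Origin: centre of its underside; x points to its front, z up.
- tank: Long red plastic fuel tank, a cylinder of 34 mm diameter and 80 mm length lying along x, axis 20 mm above its underside, on two black feet 28 mm wide so that it does not roll; 40 mm high over a small black filler cap on top. Loose. Origin: centre of its underside; x along the tank, z up.
- tyre_a: One of two equal big chunky grey rubber tyres lying flat: outside diameter 58 mm, 24 mm high, hole 26 mm. Loose. Origin: centre of its underside, on the axis of the hole; z is that axis and points up.
- tyre_b: The other big chunky grey rubber tyre lying flat: outside diameter 58 mm, 24 mm high, hole 26 mm. Loose. Origin: centre of its underside, on the axis of the hole; z is that axis and points up.
- crew_cab: Look-alike that does not belong: yellow plastic crew cab with two pairs of side windows, 84 (x) by 50 (y) by 52 mm high. Loose. Origin: centre of its underside; x points to its front, z up.
- short_tank: Look-alike that does not belong: stubby red fuel tank, 34 mm diameter but only 48 mm long (x), 40 mm high. Loose. Origin: centre of its underside; x along the tank, z up.
- small_tyre: Look-alike that does not belong: small grey rubber tyre lying flat, outside diameter 40 mm, 15 mm high, hole 18 mm. Loose. Origin: centre of its underside, on the axis of the hole; z is that axis and points up.
- cab_nest: Fixed black insert, 120 (x) by 92 (y) by 6 mm, one of three side by side (94 mm pitch along y, any order) in a shallow aluminium caddy, rim 14 mm above the table. Origin: centre of its underside, 5 mm above the table; z up. Things stand on its floor, 6 mm above the origin. Centred squarish cab pocket, 70 (x) by 64 (y) mm inside a white ridge 4 mm wide, 6 mm high.
- tank_nest: Fixed black insert, 120 (x) by 92 (y) by 6 mm, one of three side by side (94 mm pitch along y, any order) in a shallow aluminium caddy, rim 14 mm above the table. Origin: centre of its underside, 5 mm above the table; z up. Things stand on its floor, 6 mm above the origin. Centred long narrow tank pocket, 94 (x) by 48 (y) mm inside a white ridge 4 mm wide, 6 mm high.
- tyre_nest: Fixed black insert, 120 (x) by 92 (y) by 6 mm, one of three side by side (94 mm pitch along y, any order) in a shallow aluminium caddy, rim 14 mm above the table. Origin: centre of its underside, 5 mm above the table; z up. Things stand on its floor, 6 mm above the origin. Upright aluminium post for the tyres at its centre, 14 mm diameter, tapered tip, 40 mm above the floor. No ridge.
Things that resemble listed ones, but are neither listed nor needed, are in the scene too. Leave any green or turquoise look-alike of the tyre_a alone.

How it is judged:
At the end, for the whole second after the job is handed in: Cab and tank upright on their pocket floors: within 12 mm of centre, 4 mm of the floor, 0.3 rad of the insert's x (either way). Big tyres flat on the post: within 12 mm of it, undersides below 28 mm. Tilts below 0.15 rad, speeds below 0.02 m/s. Crew cab, short tank, small tyre moved under 25 mm (horizontal distance between cab and cab_nest below 0.012 m and z of cab in the frame of cab_nest below 0.01 m and angle between each of cab, tank, tyre_a, tyre_b's own z axis and vertical below 0.15 rad and linear speed of each of cab, tank, tyre_a, tyre_b below 0.02 m/s and angle between the x axis of cab and the x axis of cab_nest, either way round below 0.3 rad and horizontal distance between tank and tank_nest below 0.012 m and z of tank in the frame of tank_nest below 0.01 m and angle between the x axis of tank and the x axis of tank_nest, either way round below 0.3 rad and horizontal distance between each of tyre_a, tyre_b and tyre_nest below 0.012 m and z of each of tyre_a, tyre_b in the frame of tyre_nest below 0.034 m and distance of each of crew_cab, short_tank, small_tyre from where it was at the start of the episode below 0.025 m); the robot touches nothing.
It fails at once if The crew cab is moved more than 25 mm from where it lay (distance of crew_cab from where it was at the start of the episode above 0.025 m).
It fails at once if The short tank is moved more than 25 mm from where it lay (distance of short_tank from where it was at the start of the episode above 0.025 m).
It fails at once if The small tyre is moved more than 25 mm from where it lay (distance of small_tyre from where it was at the start of the episode above 0.025 m).
It also fails if it takes over 96 s, if anything falls off the work surface, if the arm or the gripper's body presses on something with over 40 N, if the wrist force passes 120 N, or if a joint passes its speed limit or range.

### The arm

A 6-joint arm with a two-finger parallel gripper is mounted at the origin on the work surface. World frame = base frame: x ahead of the robot, y to its left, z up, the work surface at z = 0. Lengths are in m, angles in rad, forces in N, time in s.
With the tool pointing down it reaches from about 0.4 to 0.825 m from the base axis. Payload 7 kg.
Tool frame: the origin (TCP) lies at the very end of the fingers, on their centre line; the grasp point (between the pads) lies 19 mm behind it; z points along the fingers, y is the line along which they close (so a half turn about z gives the same grasp; the last joint's range is limited). The gripper opens to 88 mm and grips with 3 to 60 N. Pads are 19 mm wide; open, the fingers measure 130 mm over their backs; the gripper's body (78 mm by 193 mm) begins 47 mm behind the grasp point.
Start: joints at [1.571, 0.359, 0.012, 0, -1.224, -0.288], TCP at [0.192, 0.647, 0.227] pointing down, gripper open.
Joint ranges: [-3.07, 3.07], [-1.43, 2.12], [-1.02, 1.25], [-3.03, 1.67], [-3.05, -0], [-3.03, 3.03]. Speed limits (rad/s): [2.39, 2.39, 3.01, 3.14, 3.14, 3.14].

### API

Orientations are given as [roll, pitch, yaw] about the fixed x, y, z axes, in that order (R = Rz(yaw) Ry(pitch) Rx(roll)).
In Python, from station import arm, grab_frame gives the robot as it stands.
- The arm moves only by the tool jog_arm, never from a script. Its argument "deltas" is a list that holds one entry, the list of rows, each a list of 4 numbers: the shift along the tool's x, y, z in units of 60 mm (1.0 is 60 mm), then the turn about the tool's z in units of 5 degrees (1.0 is 5 degrees). A call has 1 to 8 rows; each row is the pose to reach, as a shift and turn from the pose commanded when the call began, along the tool's axes at that moment; what a row does not reach only later rows make up. A row lasts 1/8 s, in which the tool goes at most 62.5 mm and 10.7 degrees, less where a joint would pass 70% of its speed; a pose out of reach is approached as far as the arm can. A call with a gripper value outside its range is refused whole. "grip" is the finger opening in mm, from 0 to 87.6, set as the call begins (left out, the last holds). The fingers move at their own pace and stop on an object; "squeeze" is the grip in N (left out, the last holds). Time passes only in rows, so rows that repeat a pose let the fingers close. It gives the time, the measured TCP pose, the force, the opening and the grip force at its end, in the units of the state.
- arm.get_state(): the state, without advancing time (a new reading comes with each control period).
- grab_frame(name): name is "scene" or "top"; returns a dict with "img" (480x640x3 uint8, red, green, blue), "vfov" (degrees; the focal length in pixels is half the picture's height over the tangent of half this angle, whatever the lens; pixels are square), "cx", "cy" (the principal point, pixels), "xyz" and "rotation" of the camera in the world. Camera axes: x right, y down, z forward; pixel columns grow to the right and rows downward; lengths in m; the calibration is good to about 2 mm. A picture is of the moment at which its call begins. There is no depth.
- arm.job_done(): hands the job in; it is judged then, once.
The state is a dict: "t": time; "q": joint angles; "qd": joint speeds; "joint_efforts": joint torques, N m; "eef_pos": TCP position; "ee_rot": TCP orientation; "force": force on the tool from outside, world axes, zero at the start; "moment": the same for the moment, N m; "width": finger opening in m; "gripper_force": force on a finger pad.
Only numpy, scipy, OpenCV 4.12 (cv2) and the standard library are available. Lean on these libraries where they do the work, as an engineer would, in place of code of your own. Each camera call takes 0.05 s, during which the arm holds its last target. There are 200 camera calls.

## Working session

There is one attempt and no reset: what is moved stays moved. The work goes in short steps, Python scripts to look and compute and a tool call to move; the robot and the scene stay as the last step left them, time stands still between calls to the robot, and variables do not carry over. Pictures are saved under pics/ and viewed, at most 16 in all, crops included, and the job is handed in when it is done.

Besides the shell and the picture viewer there is one more tool, called after ">>>" as a command line: name --argument value ..., lists and objects as JSON in quotes. jog_arm: Moves the arm, as the interface text tells. Its arguments: {"type":"object","properties":{"deltas":{"type":"array"},"grip":{"type":"number"},"squeeze":{"type":"number"}},"required":["deltas"]}

```bash
mkdir -p pics; ls; cat > h.py <<'E'
import numpy as np, cv2, json
from station import arm, grab_frame
def snap(name,fn=None):
    f=grab_frame(name)
    if fn: cv2.imwrite('pics/'+fn,cv2.cvtColor(f['img'],cv2.COLOR_RGB2BGR))
    return f
def ray(f,u,v,z):
    fl=f['img'].shape[0]/2/np.tan(np.radians(f['vfov'])/2)
    R=np.array(f['rotation']); o=np.array(f['xyz'])
    if R.shape!=(3,3):
        from scipy.spatial.transform import Rotation as Ro
        R=Ro.from_euler('xyz',R).as_matrix()
    d=R@np.array([(u-f['cx'])/fl,(v-f['cy'])/fl,1]); return o+d*(z-o[2])/d[2]
E
python3 - <<'E'
from h import *
for n in('top','scene'):
    f=snap(n,n+'1.png'); print({k:v for k,v in f.items() if k!='img'})
print(arm.get_state())
E
```

```text
pics
{'vfov': 56.184991947520444, 'cx': 322.68245846254837, 'cy': 242.15725452948368, 'xyz': array([0.270779  , 0.04191819, 0.89874001]), 'rotation': array([-2.89833435, -0.0049595 , -1.55144201])}
{'vfov': 57.44125499122971, 'cx': 318.6995896208753, 'cy': 239.53658819690148, 'xyz': array([0.78081622, 0.49418548, 0.75512538]), 'rotation': array([-2.48384689, -0.01049461,  2.56084882])}
{'t': 0.1, 'q': array([ 1.57112668e+00,  3.59338019e-01,  1.11393612e-02, -3.00027216e-04,
       -1.22410271e+00, -2.88123090e-01]), 'qd': array([-0.00090042, -0.00236553,  0.00219548,  0.00210228, -0.00011275,
       -0.00020173]), 'joint_efforts': array([-6.17831884e-04, -5.84162486e+01,  2.93752885e+01,  7.01539904e+00,
        1.01691057e-02, -5.44920022e-05]), 'eef_pos': array([0.19147965, 0.64680895, 0.22569836]), 'ee_rot': array([ 3.14006950e+00, -1.57269759e-04, -2.87894776e-01]), 'force': array([ 0.99287613, -1.65186127,  0.41242349]), 'moment': array([-0.05853765,  0.03051702, -0.03299281]), 'gripper_force': 0.0, 'width': 0.08723141451968115}
```

View pics/top1.png

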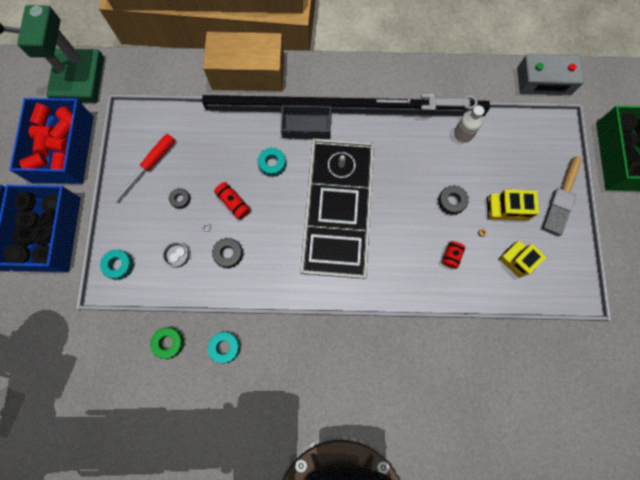

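View pics/scene1.png

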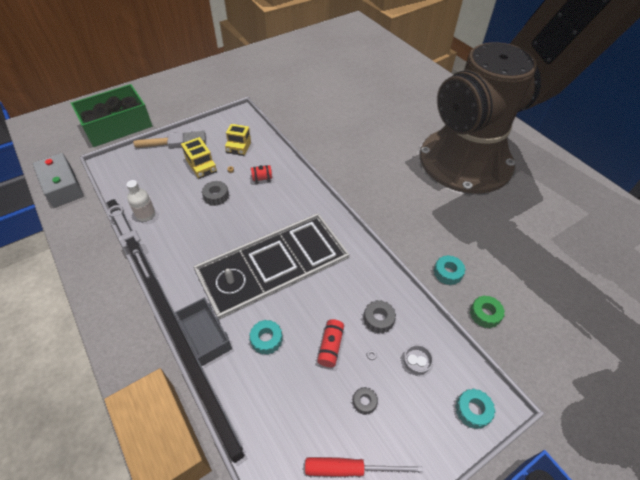

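```bash
cat >> h.py <<'E'
def rect(f,x0,x1,y0,y1,z,s=2000):
    # image rows: x decreasing downwards, cols: y decreasing rightwards; s px per m
    W=int((y1-y0)*s);H=int((x1-x0)*s)
    src=np.float32([[0,0],[W,0],[W,H],[0,H]])
    from scipy.spatial.transform import Rotation as Ro
    fl=f['img'].shape[0]/2/np.tan(np.radians(f['vfov'])/2); R=Ro.from_euler('xyz',f['rotation']).as_matrix()
    P=[]
    for x,y in((x1,y1),(x1,y0),(x0,y0),(x0,y1)):
        c=R.T@(np.array([x,y,z])-f['xyz']); P.append([f['cx']+fl*c[0]/c[2],f['cy']+fl*c[1]/c[2]])
    M=cv2.getPerspectiveTransform(np.float32(P),src)
    return cv2.cvtColor(cv2.warpPerspective(f['img'],M,(W,H),flags=cv2.INTER_CUBIC),cv2.COLOR_RGB2BGR)
E
python3 - <<'E'
from h import *
f=snap('top'); g=snap('scene')
for n,p,z in[('tyreR',(453,199),.024),('tyreL',(227,252),.024),('tank',(232,200),.03),('cab',(523,258),.05),('post',(342,164),.03),('caddyTL',(315,140),.014),('caddyTR',(372,145),.014),('caddyBL',(302,273),.014),('caddyBR',(366,277),.014)]:
    print(n,ray(f,*p,z))
for n,p,z in[('tyreR',(215,191),.024),('tyreL',(380,315),.024),('tank',(331,342),.03),('cab',(238,132),.05),('caddy near tank',(317,219),.014),('caddyTL',(222,312),.014),('BL',(347,257),.014),('TR',(196,268),.014)]:
    print(n,ray(g,*p,z))
a=rect(f,.36,.64,0.0,.32,.024,2400); cv2.imwrite('pics/l.png',a[:600,:780])
b=rect(f,.36,.56,-.42,-.16,.052,3000); cv2.imwrite('pics/r.png',b)
E
```

```text
tyreR [ 0.58485998 -0.22440313  0.024     ]
tyreL [0.46379608 0.23191041 0.024     ]
tank [0.57104432 0.22809391 0.03      ]
cab [ 0.45788773 -0.34585359  0.05      ]
post [0.65479955 0.00483391 0.03      ]
caddyTL [0.71614564 0.0626587  0.014     ]
caddyTR [ 0.70711547 -0.05976344  0.014     ]
caddyBL [0.42622118 0.08176794 0.014     ]
caddyBR [ 0.42073562 -0.04579409  0.014     ]
tyreR [ 0.58754427 -0.22090916  0.024     ]
tyreL [0.46598827 0.23677642 0.024     ]
tank [0.57469181 0.23369363 0.03      ]
cab [ 0.45893631 -0.35101261  0.05      ]
caddy near tank [ 0.43176851 -0.03040726  0.014     ]
caddyTL [0.70889561 0.06544536 0.014     ]
BL [0.43593521 0.08991201 0.014     ]
TR [ 0.70947278 -0.05412317  0.014     ]
```

View pics/l.png

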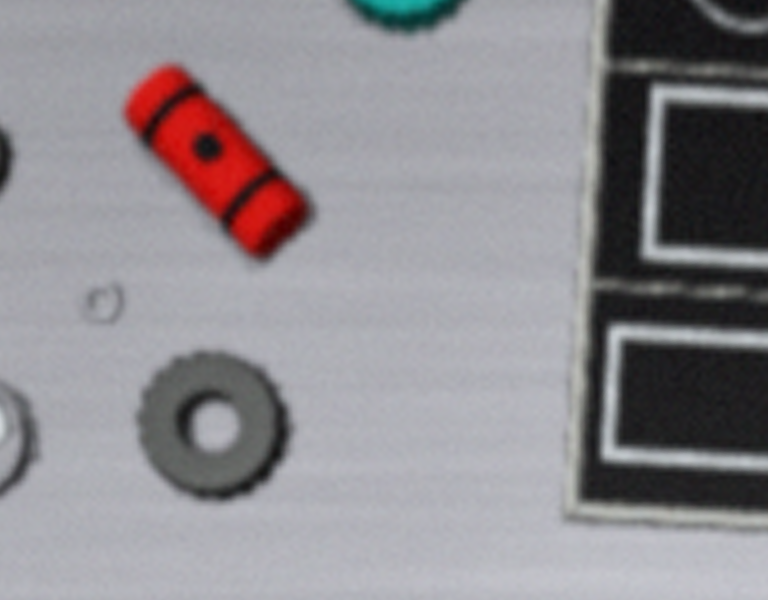

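View pics/r.png

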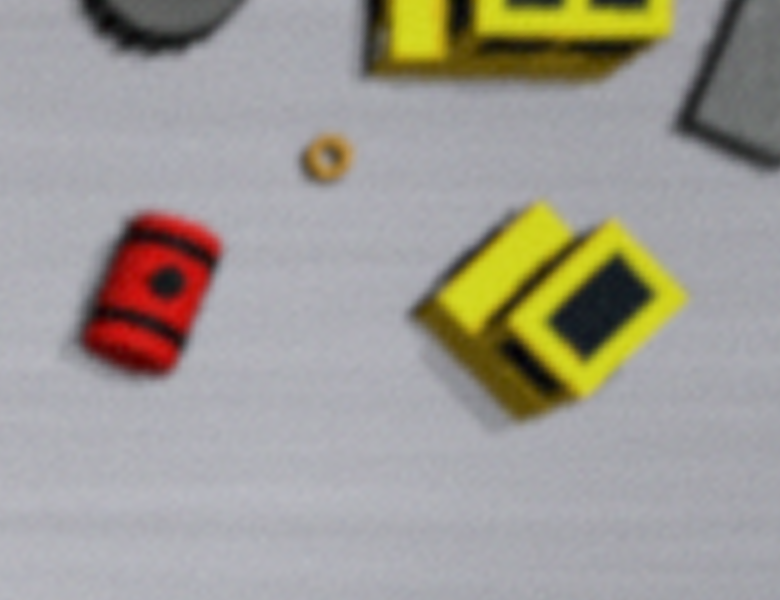

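```bash
python3 - <<'E'
from h import *
f=snap('top'); s=3000
def big(m): 
    c,_=cv2.findContours(m,cv2.RETR_EXTERNAL,cv2.CHAIN_APPROX_NONE); return sorted(c,key=cv2.contourArea)[::-1]
def W(p,x1,y1): return np.round([x1-p[1]/s,y1-p[0]/s],4)
def rr(c,x1,y1):
    r=cv2.minAreaRect(c); b=cv2.boxPoints(r); w=[W(p,x1,y1) for p in b]
    e=[w[1]-w[0],w[2]-w[1]]; L=max(e,key=np.linalg.norm)
    return W(r[0],x1,y1),np.round(np.array(r[1])/s*1000,1),'long dir',round(float(np.arctan2(L[1],L[0])),3)
# nests: ridge at z=.017
x1,y1=.74,.12
a=rect(f,.40,x1,-.10,y1,.017,s); h=cv2.cvtColor(a,cv2.COLOR_BGR2GRAY)
m=(h<70).astype(np.uint8)*255; m=cv2.morphologyEx(m,cv2.MORPH_CLOSE,np.ones((45,45)))
m=cv2.morphologyEx(m,cv2.MORPH_OPEN,np.ones((45,45)))
print('black all',[rr(c,x1,y1) for c in big(m)[:4]])
w=((h>130)).astype(np.uint8)*255
for c in big(w)[:8]:
    if cv2.contourArea(c)>1500: print('white',cv2.contourArea(c),rr(c,x1,y1))
c,hi=cv2.findContours((h<100).astype(np.uint8)*255,cv2.RETR_LIST,cv2.CHAIN_APPROX_NONE)
for k in c:
    if cv2.contourArea(k)>8000: print('dark',cv2.contourArea(k),rr(k,x1,y1))
# tyres
for n,cx,cy in(('L',.464,.232),('R',.585,-.224)):
    x1,y1=cx+.045,cy+.045
    a=rect(f,cx-.045,x1,cy-.045,y1,.024,s); h=cv2.cvtColor(a,cv2.COLOR_BGR2GRAY)
    k=big(((h<125)*255).astype(np.uint8))[0]; (p,r)=cv2.minEnclosingCircle(k); M=cv2.moments(cv2.convexHull(k))
    print(n,W(p,x1,y1),r/s*1000,W((M['m10']/M['m00'],M['m01']/M['m00']),x1,y1))
x1,y1=.63,.29
a=rect(f,.51,x1,.17,y1,.022,s); q=a.astype(int)
k=big((((q[...,2]>q[...,1]+60))*255).astype(np.uint8)); m=cv2.convexHull(np.vstack([c for c in k if cv2.contourArea(c)>800]))
print('tank',rr(m,x1,y1))
E
```

```text
black all [(array([0.584 , 0.0333]), array([312. , 173.3]), 'long dir', 3.142)]
white 650993.0 (array([0.5703, 0.0102]), array([339.3, 219.7]), 'long dir', 3.142)
dark 36153.0 (array([0.4755, 0.0171]), array([91.5, 45. ]), 'long dir', -1.63)
dark 54985.5 (array([0.4756, 0.0171]), array([104.8,  59.6]), 'long dir', -1.63)
dark 36121.0 (array([0.5687, 0.0115]), array([67.7, 60.7]), 'long dir', -1.628)
dark 53828.0 (array([0.5687, 0.0115]), array([80.8, 75.6]), 'long dir', -1.63)
dark 293122.5 (array([0.5673, 0.0115]), array([120.1, 277. ]), 'long dir', -0.06)
dark 18113.0 (array([0.728 , 0.0752]), array([24. , 89.7]), 'long dir', -1.571)
L [0.4633 0.2307] 32.77329762776693 [0.4628 0.2308]
R [ 0.5826 -0.2232] 34.90885925292969 [ 0.5828 -0.223 ]
tank (array([0.5751, 0.2322]), array([87.8, 32.8]), 'long dir', -2.398)
```

```bash
cat >> h.py <<'E'
def plan(x,y,z,yaw=None,st=None):
    s=arm.get_state(); p=s['eef_pos']; r=s['ee_rot']; ps=r[2]
    d=np.array([x,y,z])-p
    tx=d[0]*np.cos(ps)+d[1]*np.sin(ps); ty=d[0]*np.sin(ps)-d[1]*np.cos(ps)
    turn=0 if yaw is None else -(((yaw-ps)+np.pi)%(2*np.pi)-np.pi)/np.radians(5)
    print('t',round(s['t'],2),'p',np.round(p,4),'rpy',np.round(r,3),'q',np.round(s['q'],2),'F',np.round(s['force'],1),'w',round(s['width'],4),s['gripper_force'])
    print('-> rows',np.round([tx/.06,ty/.06,-d[2]/.06,turn],3))
E
python3 -c "
from h import *
plan(.574,.231,.15,.7436)"
```

```text
t 0.25 p [0.1916 0.647  0.2261] rpy [ 3.141 -0.    -0.288] q [ 1.57  0.36  0.01 -0.   -1.22 -0.29] F [-0.4  0.8  1.2] w 0.0879 0.0
-> rows [  8.08    4.839   1.269 -11.819]
```

>>> jog_arm --deltas '[[[8.08, 4.84, 1.27, -4], [8.08, 4.84, 1.27, -4], [8.08, 4.84, 1.27, -4], [8.08, 4.84, 1.27, -4], [8.08, 4.84, 1.27, -4], [8.08, 4.84, 1.27, -4], [8.08, 4.84, 1.27, -4], [8.08, 4.84, 1.27, -4]]]' --grip 70

```text
t: 1.25
eef_pos: [0.5281, 0.2809, 0.1597]
ee_rot: [-3.141, -0.0, 0.062]
force: [0.9, 0.3, 0.3]
width: 0.0697
gripper_force: 0.0
```

```bash
python3 -c "
from h import *
plan(.574,.231,.15,.7436)"
```

```text
t 1.25 p [0.5281 0.2809 0.1597] rpy [-3.141 -0.     0.062] q [ 0.82  0.28 -0.26  0.   -1.03  0.82] F [0.9 0.3 0.3] w 0.0697 0.0
-> rows [ 0.712  0.877  0.162 -7.814]
```

>>> jog_arm --deltas '[[[0.71, 0.88, 0.16, -7.8], [0.71, 0.88, 0.16, -7.8], [0.71, 0.88, 0.16, -7.8], [0.71, 0.88, 0.16, -7.8], [0.71, 0.88, 1.2, -7.8], [0.71, 0.88, 1.2, -7.8]]]'

```text
t: 2.0
eef_pos: [0.5696, 0.2302, 0.0837]
ee_rot: [-3.14, 0.009, 0.741]
force: [-0.1, -0.4, 0.4]
width: 0.0698
gripper_force: 0.0
```

```bash
python3 - <<'E'
from h import *
plan(.574,.231,.011,.7436)
g=snap('scene'); f=snap('top')
a=g['img'][220:460,200:460]; cv2.imwrite('pics/t1.png',cv2.cvtColor(np.hstack([cv2.resize(a,(400,370)),cv2.resize(f['img'][120:300,140:335],(400,370))]),cv2.COLOR_RGB2BGR))
E
```

```text
t 2.0 p [0.5696 0.2302 0.0837] rpy [-3.14   0.009  0.741] q [ 0.7   0.39 -0.3  -0.   -0.89  1.61] F [-0.1 -0.4  0.4] w 0.0698 0.0
-> rows [ 0.063  0.039  1.211 -0.032]
```

View pics/t1.png

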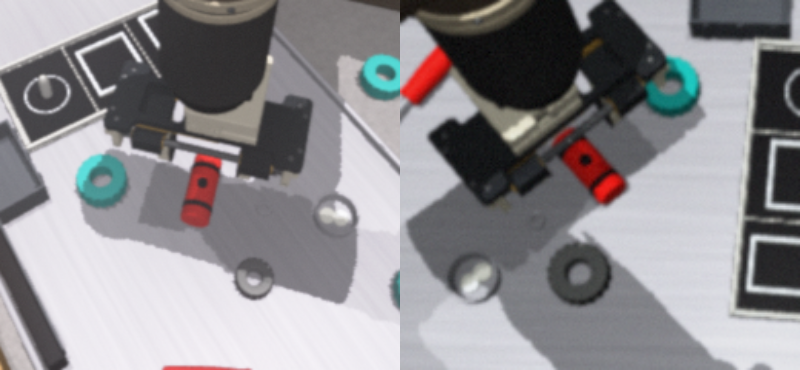

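>>> jog_arm --deltas '[[[0.06, 0.04, 0.6, 0], [0.06, 0.04, 1.0, 0], [0.06, 0.04, 1.2, 0], [0.06, 0.04, 1.2, 0]]]'

```text
t: 2.6
eef_pos: [0.5775, 0.2334, 0.0166]
ee_rot: [3.141, -0.001, 0.742]
force: [-0.7, -0.1, 0.7]
width: 0.0697
gripper_force: 0.0
```

>>> jog_arm --deltas '[[[0, 0, 0, 0], [0, 0, 0, 0], [0, 0, 0, 0], [0, 0, 0, 0], [0, 0, 0, 0]]]' --grip 20 --squeeze 20

```text
t: 3.22
eef_pos: [0.5771, 0.2331, 0.016]
ee_rot: [3.142, -0.0, 0.742]
force: [-1.2, 0.2, 2.7]
width: 0.0335
gripper_force: 20.0
```

>>> jog_arm --deltas '[[[0, 0, -0.5, 0], [0, 0, -1.0, 0], [0, 0, -1.2, 0], [0, 0, -1.2, 0]]]'

```text
t: 3.72
eef_pos: [0.5772, 0.2332, 0.0882]
ee_rot: [-3.142, -0.001, 0.742]
force: [0.4, 1.1, -0.7]
width: 0.0335
gripper_force: 20.0
```

```bash
python3 - <<'E'
from h import *
plan(.4755,.0171,.08,1.512)
E
```

```text
t 3.73 p [0.5772 0.2332 0.0882] rpy [-3.142e+00 -1.000e-03  7.420e-01] q [ 0.7   0.39 -0.28 -0.   -0.9   1.62] F [ 0.4  1.1 -0.7] w 0.0335 19.998737275600433
-> rows [-3.682  1.51   0.137 -8.826]
```

>>> jog_arm --deltas '[[[-3.68, 1.51, 0, -8.8], [-3.68, 1.51, 0, -8.8], [-3.68, 1.51, 0, -8.8], [-3.68, 1.51, 0, -8.8], [-3.68, 1.51, 0, -8.8], [-3.68, 1.51, 0.1, -8.8], [-3.68, 1.51, 0.1, -8.8]]]'

```text
t: 4.6
eef_pos: [0.4754, 0.0175, 0.0807]
ee_rot: [-3.14, 0.001, 1.509]
force: [-0.4, 0.2, 0.4]
width: 0.0331
gripper_force: 20.0
```

```bash
python3 - <<'E'
from h import *
plan(.4755,.0171,.045,1.512)
g=snap('scene'); f=snap('top')
a=g['img'][130:330,220:440]; cv2.imwrite('pics/t2.png',cv2.cvtColor(np.hstack([cv2.resize(a,(400,370)),cv2.resize(f['img'][190:330,250:420],(400,330))[:,:,:].repeat(1,0) if 0 else cv2.resize(f['img'][190:330,250:420],(400,370))]),cv2.COLOR_RGB2BGR))
E
```

```text
t 4.6 p [0.4754 0.0175 0.0807] rpy [-3.140e+00  1.000e-03  1.509e+00] q [ 0.45  0.19 -0.61 -0.   -0.78  2.63] F [-0.4  0.2  0.4] w 0.0331 19.99875247478485
-> rows [-0.006  0.003  0.595 -0.031]
```

View pics/t2.png

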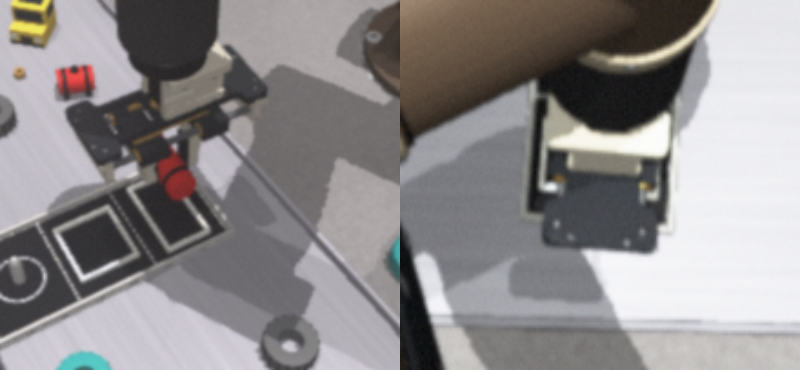

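```bash
python3 - <<'E'
from h import *
g=snap('scene'); q=g['img'].astype(int)
m=(q[...,0]>q[...,1]+60); m[:,:290]=0; m[:190]=0; m[260:]=0; m[:,345:]=0
v,u=np.nonzero(m); print(u.min(),u.max(),v.min(),v.max())
# lowest extent of front face bottom and the face centre
for z,p in((.085,(319,227.3)),(.068,((u[v==v.max()]).mean(),v.max()))): print(p,ray(g,*p,z))
from scipy.spatial.transform import Rotation as Ro
fl=240/np.tan(np.radians(g['vfov'])/2); R=Ro.from_euler('xyz',g['rotation']).as_matrix()
for off in(-.004,0,.004):
    best=[]
    for a in np.linspace(0,2*np.pi,72):
        c=R.T@(np.array([.4755+.017*np.cos(a)+.0024,.0175+off+.04,.0847+.017*np.sin(a)])-g['xyz']); best.append([g['cx']+fl*c[0]/c[2],g['cy']+fl*c[1]/c[2]])
    b=np.array(best); print(off,b.min(0),b.max(0))
E
```

```text
307 326 213 237
(319, 227.3) [0.47363922 0.03999431 0.085     ]
(np.float64(316.5), np.int64(237)) [0.4837275 0.0466268 0.068    ]
-0.004 [313.67273169 226.19707324] [328.16541408 239.28642816]
0 [314.79203643 227.54092244] [329.30448178 240.63572044]
0.004 [315.91669269 228.89121628] [330.44892548 241.99136146]
```

```bash
python3 - <<'E'
from h import *
g=snap('scene')
cv2.imwrite('pics/t3.png',cv2.cvtColor(cv2.resize(g['img'][190:260,265:350],None,fx=8,fy=8,interpolation=cv2.INTER_CUBIC),cv2.COLOR_RGB2BGR))
E
```

```text
(no output)
```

View pics/t3.png

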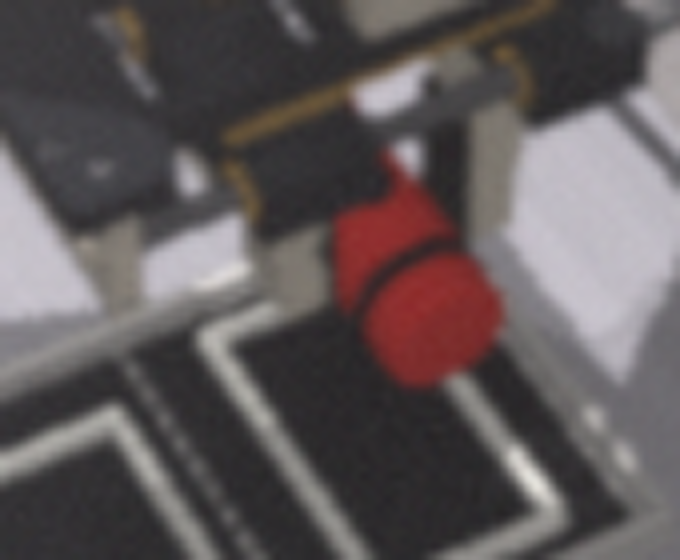

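```bash
python3 - <<'E'
from h import *
g=snap('scene')
print(ray(g,335.6,253.8,.017), ray(g,265+200/8,190+340/8,.017))
print(ray(g,319.4,230,.085),ray(g,319.4,230,.080))
E
```

```text
[0.45251123 0.07204364 0.017     ] [ 0.5029472  -0.02783368  0.017     ]
[0.47674256 0.04615195 0.085     ] [0.47447378 0.04280904 0.08      ]
```

>>> jog_arm --deltas '[[[0.125, 0, 0.1, 0], [0.125, 0, 0.4, 0], [0.125, 0, 0.6, 0], [0.125, 0, 0.75, 0], [0.125, 0, 0.82, 0], [0.125, 0, 0.88, 0], [0.125, 0, 0.88, 0]]]'

```text
t: 5.72
eef_pos: [0.4759, 0.0244, 0.0289]
ee_rot: [3.142, 0.0, 1.51]
force: [-0.3, 0.2, -0.2]
width: 0.0331
gripper_force: 20.0
```

```bash
python3 - <<'E'
from h import *
plan(.4755,.025,.027,1.512)
g=snap('scene')
cv2.imwrite('pics/t4.png',cv2.cvtColor(cv2.resize(g['img'][190:265,265:350],None,fx=7,fy=7,interpolation=cv2.INTER_CUBIC),cv2.COLOR_RGB2BGR))
E
```

```text
t 5.72 p [0.4759 0.0244 0.0289] rpy [3.142 0.    1.51 ] q [ 0.47  0.27 -0.66  0.   -0.64  2.61] F [-0.3  0.2 -0.2] w 0.0331 19.998677372932434
-> rows [ 0.009 -0.007  0.032 -0.026]
```

View pics/t4.png

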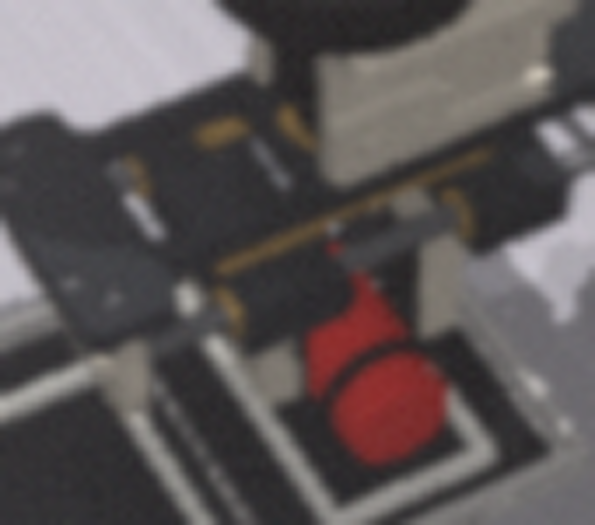

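>>> jog_arm --deltas '[[[0, 0, 0.04, 0], [0, 0, 0.04, 0]]]'

```text
t: 6.02
eef_pos: [0.4759, 0.0245, 0.0266]
ee_rot: [3.142, -0.0, 1.51]
force: [-0.1, 1.1, -0.3]
width: 0.0337
gripper_force: 20.0
```

>>> jog_arm --deltas '[[[0, 0, 0, 0], [0, 0, 0, 0], [0, 0, 0, 0], [0, 0, 0, 0], [0, 0, -0.5, 0], [0, 0, -1.3, 0], [0, 0, -2, 0]]]' --grip 55

```text
t: 6.9
eef_pos: [0.4758, 0.0244, 0.1481]
ee_rot: [3.141, 0.0, 1.51]
force: [0.5, -0.2, 0.3]
width: 0.0551
gripper_force: 0.0
```

```bash
python3 - <<'E'
from h import *
plan(.4645,.2330,.13,1.512)
g=snap('scene')
cv2.imwrite('pics/t5.png',cv2.cvtColor(cv2.resize(g['img'][190:265,265:350],None,fx=7,fy=7,interpolation=cv2.INTER_CUBIC),cv2.COLOR_RGB2BGR))
E
```

```text
t 6.9 p [0.4758 0.0244 0.1481] rpy [3.141 0.    1.51 ] q [ 0.47  0.1  -0.52  0.   -0.95  2.62] F [ 0.5 -0.2  0.3] w 0.0551 0.0
-> rows [ 3.459 -0.399  0.302 -0.023]
```

View pics/t5.png

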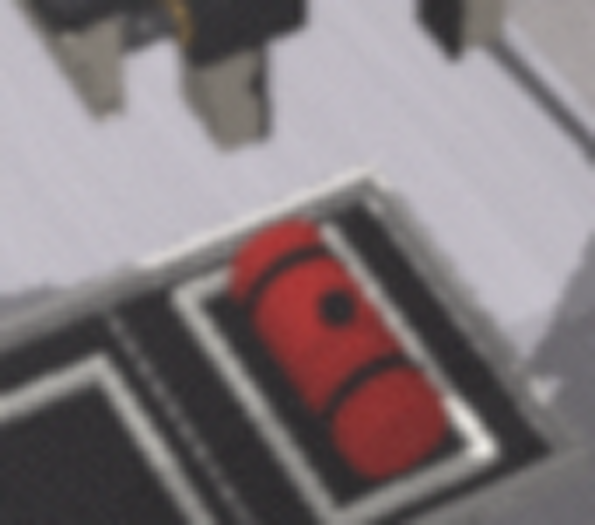

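>>> jog_arm --deltas '[[[3.47, -0.4, 0.3, 8.5], [3.47, -0.4, 0.3, 8.5], [3.47, -0.4, 0.3, 8.5], [3.47, -0.4, 0.3, 8.5], [3.47, -0.4, 0.6, 8.5], [3.47, -0.4, 1.3, 8.5], [3.47, -0.4, 1.3, 8.5]]]' --grip 74

```text
t: 7.82
eef_pos: [0.4627, 0.2321, 0.066]
ee_rot: [-3.142, 0.006, 0.768]
force: [0.4, -0.3, 0.3]
width: 0.0738
gripper_force: 0.0
```

```bash
python3 - <<'E'
from h import *
plan(.4645,.2335,.006)
g=snap('scene'); f=snap('top')
print('tyre centre via scene hole?'); 
a=cv2.resize(g['img'][270:360,330:440],(400,330)); b=cv2.resize(f['img'][205:295,175:285],(400,330)); cv2.imwrite('pics/t6.png',cv2.cvtColor(np.hstack([a,b]),cv2.COLOR_RGB2BGR))
E
```

```text
t 7.83 p [0.4627 0.2321 0.066 ] rpy [-3.142  0.006  0.768] q [ 0.84  0.27 -0.53 -0.   -0.77  1.5 ] F [ 0.4 -0.3  0.3] w 0.0738 0.0
-> rows [0.038 0.004 1.    0.   ]
tyre centre via scene hole?
```

View pics/t6.png

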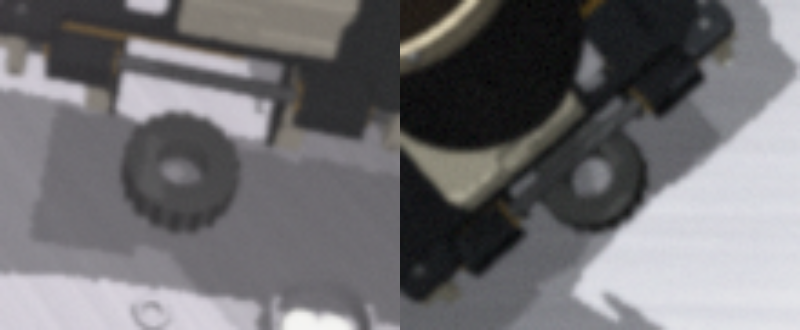

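>>> jog_arm --deltas '[[[0, 0, 0.6, 0], [0, 0, 0.95, 0], [0, 0, 1.05, 0], [0, 0, 1.05, 0]]]'

```text
t: 8.43
eef_pos: [0.4653, 0.2342, 0.0066]
ee_rot: [3.141, -0.001, 0.768]
force: [-0.5, -0.6, -0.8]
width: 0.0743
gripper_force: 0.0
```

>>> jog_arm --deltas '[[[0, 0, 0, 0], [0, 0, 0, 0], [0, 0, 0, 0], [0, 0, 0, 0], [0, 0, 0, 0]]]' --grip 40 --squeeze 20

```text
t: 9.05
eef_pos: [0.465, 0.2342, 0.0064]
ee_rot: [3.142, -0.001, 0.768]
force: [-1.3, -0.4, 6.1]
width: 0.0568
gripper_force: 20.0
```

>>> jog_arm --deltas '[[[0, 0, -0.5, 0], [0, 0, -1.2, 0], [0, 0, -1.8, 0], [0, 0, -1.8, 0]]]'

```text
t: 9.55
eef_pos: [0.466, 0.2351, 0.1166]
ee_rot: [3.142, -0.006, 0.769]
force: [-0.1, 0.2, -1.0]
width: 0.0562
gripper_force: 20.0
```

```bash
python3 - <<'E'
from h import *
plan(.662,.0058,.11,-.059)
E
```

```text
t 9.55 p [0.466  0.2351 0.1166] rpy [ 3.142 -0.006  0.769] q [ 0.84  0.21 -0.48  0.   -0.88  1.5 ] F [-0.1  0.2 -1. ] w 0.0562 19.99982594512403
-> rows [-0.308  5.018  0.11   9.483]
```

>>> jog_arm --deltas '[[[-0.31, 5.02, 0.1, 9.5], [-0.31, 5.02, 0.1, 9.5], [-0.31, 5.02, 0.1, 9.5], [-0.31, 5.02, 0.1, 9.5], [-0.31, 5.02, 0.1, 9.5], [-0.31, 5.02, 0.1, 9.5], [-0.31, 5.02, 0.1, 9.5]]]'

```text
t: 10.42
eef_pos: [0.6596, 0.0038, 0.1061]
ee_rot: [3.141, 0.002, -0.062]
force: [-0.8, 0.0, 0.6]
width: 0.0569
gripper_force: 20.0
```

```bash
python3 - <<'E'
from h import *
plan(.662,.0058,.085,-.059)
g=snap('scene')
cv2.imwrite('pics/t7.png',cv2.cvtColor(cv2.resize(g['img'][215:315,175:300],None,fx=6,fy=6,interpolation=cv2.INTER_CUBIC),cv2.COLOR_RGB2BGR))
E
```

```text
t 10.43 p [0.6596 0.0038 0.1061] rpy [ 3.141e+00  2.000e-03 -6.200e-02] q [ 0.3   0.43 -0.17 -0.   -0.97  1.21] F [-0.8  0.   0.6] w 0.0569 20.000026705674827
-> rows [ 0.038 -0.035  0.352 -0.029]
```

View pics/t7.png

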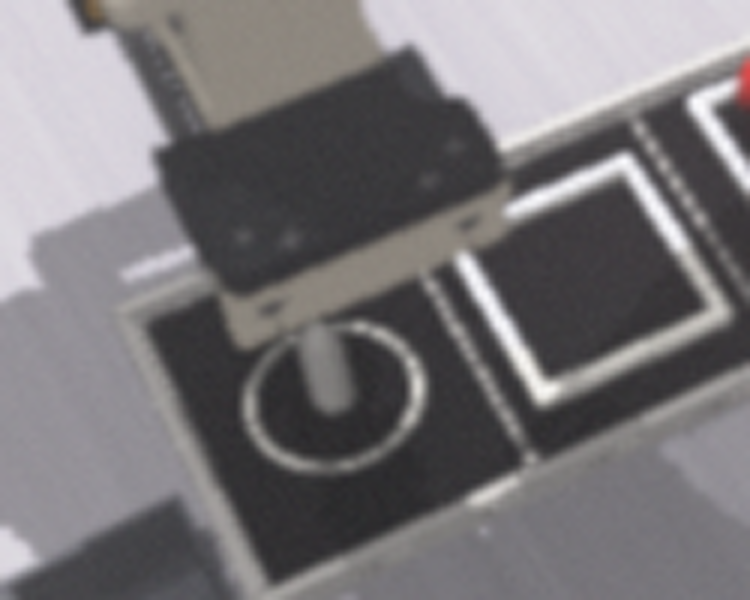

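```bash
python3 - <<'E'
from h import *
g=snap('scene')
print(ray(g,175+335/6,215+397/6,.011),ray(g,175+313/6,215+328/6,.051))
f=snap('top')
plan(.662,.0058,.07,-.059)
E
```

```text
[0.66382393 0.01059888 0.011     ] [0.66440772 0.00926507 0.051     ]
t 10.57 p [0.6598 0.0052 0.1074] rpy [-3.142  0.    -0.059] q [ 0.3   0.43 -0.17 -0.   -0.97  1.21] F [-0.2  0.9 -0.2] w 0.0566 19.999938178807497
-> rows [ 0.035 -0.012  0.624 -0.003]
```

>>> jog_arm --deltas '[[[0.035, -0.03, 0.2, 0], [0.035, -0.03, 0.5, 0], [0.035, -0.03, 0.75, 0], [0.035, -0.03, 0.9, 0], [0.035, -0.03, 1.0, 0], [0.035, -0.03, 1.0, 0]]]'

```text
t: 11.32
eef_pos: [0.6625, 0.0057, 0.0471]
ee_rot: [3.141, 0.001, -0.061]
force: [-1.0, 0.1, 0.4]
width: 0.057
gripper_force: 20.0
```

>>> jog_arm --deltas '[[[0, 0, 0.2, 0], [0, 0, 0.35, 0], [0, 0, 0.46, 0], [0, 0, 0.47, 0], [0, 0, 0.47, 0]]]'

```text
t: 11.95
eef_pos: [0.6628, 0.0059, 0.0194]
ee_rot: [3.142, -0.0, -0.061]
force: [-0.2, 0.1, 0.7]
width: 0.0567
gripper_force: 20.0
```

>>> jog_arm --deltas '[[[0, 0, 0, 0], [0, 0, 0, 0], [0, 0, 0, 0], [0, 0, 0, 0], [0, 0, -0.5, 0], [0, 0, -1.4, 0], [0, 0, -2.2, 0], [0, 0, -2.2, 0]]]' --grip 74

```text
t: 12.95
eef_pos: [0.6654, 0.0063, 0.1566]
ee_rot: [-3.14, -0.008, -0.06]
force: [-0.5, 0.1, -1.2]
width: 0.0741
gripper_force: 0.0
```

```bash
python3 - <<'E'
from h import *
plan(.586,-.2235,.15,1.3)
E
```

```text
t 12.95 p [0.6654 0.0063 0.1566] rpy [-3.14  -0.008 -0.06 ] q [ 0.3   0.39 -0.11  0.   -1.06  1.21] F [-0.5  0.1 -1.2] w 0.0741 0.0
-> rows [ -1.09    3.902   0.109 -15.588]
```

>>> jog_arm --deltas '[[[-1.1, 3.9, 0.1, -12], [-1.1, 3.9, 0.1, -12], [-1.1, 3.9, 0.1, -12], [-1.1, 3.9, 0.1, -12], [-1.1, 3.9, 0.1, -12], [-1.1, 3.9, 0.6, -12], [-1.1, 3.9, 1.2, -12], [-1.1, 3.9, 1.2, -12]]]'

```text
t: 13.95
eef_pos: [0.58, -0.2234, 0.0762]
ee_rot: [-3.136, 0.003, 0.986]
force: [-1.6, 0.0, 1.6]
width: 0.0742
gripper_force: 0.0
```

```bash
python3 - <<'E'
from h import *
plan(.586,-.2235,.007)
g=snap('scene'); f=snap('top')
a=cv2.resize(g['img'][140:240,160:280],(400,330)); b=cv2.resize(g['img'][215:315,175:300],(400,330)); cv2.imwrite('pics/t8.png',cv2.cvtColor(np.hstack([a,b]),cv2.COLOR_RGB2BGR))
E
```

```text
t 13.95 p [ 0.58   -0.2234  0.0762] rpy [-3.136e+00  3.000e-03  9.860e-01] q [-0.05  0.41 -0.29 -0.   -0.88  2.61] F [-1.6  0.   1.6] w 0.0742 0.0
-> rows [0.054 0.084 1.154 0.   ]
```

View pics/t8.png

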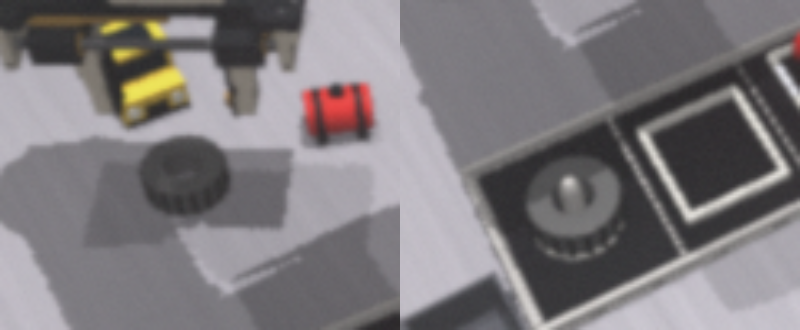

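```bash
python3 - <<'E'
from h import *
g=snap('scene')
for v in(186.5,188,191):print(ray(g,215,v,.024))
plan(.586,-.2245,.007)
E
```

```text
[ 0.58138276 -0.23409017  0.024     ]
[ 0.58344851 -0.22967102  0.024     ]
[ 0.58754427 -0.22090916  0.024     ]
t 14.1 p [ 0.5834 -0.2239  0.0805] rpy [ 3.14  -0.     0.987] q [-0.05  0.4  -0.28  0.   -0.88  2.61] F [ 0.9 -0.5  0.5] w 0.0741 0.0
-> rows [0.015 0.042 1.225 0.   ]
```

```bash
python3 - <<'E'
from h import *
from scipy.spatial.transform import Rotation as Ro
from scipy.optimize import minimize
def cams():
    o={}
    for n in('top','scene'):
        f=snap(n); f['img']=cv2.cvtColor(cv2.imread(f'pics/{n}1.png'),cv2.COLOR_BGR2RGB); o[n]=f
    return o
C=cams(); yy,xx=np.mgrid
def proj(f,P):
    fl=240/np.tan(np.radians(f['vfov'])/2); c=(np.asarray(P)-f['xyz'])@Ro.from_euler('xyz',f['rotation']).as_matrix()
    return np.c_[f['cx']+fl*c[:,0]/c[:,2],f['cy']+fl*c[:,1]/c[:,2]]
E
python3 - <<'E'
from h import *
for n,(u,v) in(('top',(453,199)),('scene',(215,191))):
    a=cv2.imread(f'pics/{n}1.png',0)[v-20:v+21,u-20:u+21]
    print(n); print('\n'.join(''.join(' .:-=+*#%@'[min(9,int(p)//20)] for p in r) for r in a))
E
```

```text
top
%%%%%%%%%%%%%%%%%%%%%%%%%%%%%%%%%%%%%%%%%
%%%%%%%%%%%%%%%%%%%%%%%%%%%%%%%%%%%%%%%%%
%%%%%%%%%%%%%%%%%%%%%%%%%%%%%%%%%%%%%%%%%
%%%%%%%%%%%%%%%%%%%%%%%%%%%%%%%%%%%%%%%%%
%%%%%%%%%%%%%%%%%%%%#%%%%%%%%%%%%%%%#%%%#
%%%%%%%%%%%%%%%##########%%%%%%%%%%%%%%%%
%%%%%%%%%%%%%%##*****+**#*##%%%%%%%%%%%%%
%%%%%%%%%%%###*+==++===++++##%%%%%%%%%%%%
%%%%%%%%%%#*+++============+*##%%%%%%%%%%
%%%%%%%%%#*+================++*#%%%%%%%%%
%%%%%%%%%*+===================+##%%%%%%%%
%%%%%%%%*+=====================+##%%%%%%%
%%%%%%##+=======================+*#%%%%%%
%%%%%%#+--========-----==========+#%%%%%%
%%%%%#*=-========-::.:::-=========#%%%%%%
%%%%%#+--=======-:......::-======+*#%%%%%
%%%%#*-:-=======--:::.....--======+#%%%%%
%%%##+::-=======++++=-:...:-=======+#%%%%
%%##*-.:-=====+*####*+=:...:=======+#%%%%
%%##=:.:======+#%%%%#*+=:..:-======+#%%%%
%##*=:.:-=====+*#%%%%#*+-..:-======*#%%%%
%##*+:..-======*#%%%%##*=:.:=======*#%%%%
%%#*+-..-======+##%%%%#*=:.-=======+#%%%%
%%#*=:..:=======+##%%##*=:--=======+#%%%%
%%#*=:...-======++#####+=--=======+*#%%%%
%%%#+-...:-=======+****+==========+#%%%%%
%%%#
[... 1948 characters left out ...]
::--:----:-----+*##%%%%%%%%
%%%%%%%%%#*++=----::---:--==+*%%%%%%%%%%%
%%%%%%%%%%%##*=--------==+**##%%%%%%%%%%%
%%%%%%%%%%%%%#*++++++++*###%%%%%%%%%%%%%%
%%%%%%%%%%%%%%%########%%%%%%%%%%%%%%%%%%
%%%%%%%%%%%%%%%%%%%%%%%%%%%%%%%%%%%%%%%%%
%%%%%%%%%%%%%%%%%%%%%%%%%%%%%%%%%%%%%%%%%
%%%%%%%%%%%%%%%%%%%%%%%%%%%%%%%%%%%%%%%%%
%%%%%%%%%%%%%%%%%%%%%%%%%%%%%%%%%%%%%%%%%
%%%%%%%%%%%%%%%%%%%%%%%%%%%%%%%%%%%%%%%%%Traceback (most recent call last):
    for k in range(len(key)):
                   ~~~^^^^^
TypeError: object of type 'int' has no len()

During handling of the above exception, another exception occurred:

Traceback (most recent call last):
AttributeError: 'int' object has no attribute 'step'
```

>>> jog_arm --deltas '[[[-0.02, 0.06, 0.6, 0], [-0.02, 0.06, 1.0, 0], [-0.02, 0.06, 1.22, 0], [-0.02, 0.06, 1.22, 0]]]'

```text
t: 14.7
eef_pos: [0.5848, -0.2267, 0.0061]
ee_rot: [-3.141, 0.0, 0.986]
force: [-0.0, 0.1, -0.3]
width: 0.0738
gripper_force: 0.0
```

>>> jog_arm --deltas '[[[0, 0, 0, 0], [0, 0, 0, 0], [0, 0, 0, 0], [0, 0, 0, 0], [0, 0, 0, 0]]]' --grip 40 --squeeze 20

```text
t: 15.32
eef_pos: [0.5857, -0.2268, 0.0073]
ee_rot: [3.14, -0.001, 0.987]
force: [-0.4, 1.0, 5.9]
width: 0.0581
gripper_force: 20.0
```

>>> jog_arm --deltas '[[[0, 0, -0.5, 0], [0, 0, -1.2, 0], [0, 0, -1.8, 0], [0, 0, -1.8, 0], [0, 0, -1.8, 0]]]'

```text
t: 15.95
eef_pos: [0.5844, -0.2265, 0.1138]
ee_rot: [-3.141, -0.0, 0.986]
force: [-0.0, -0.7, 0.0]
width: 0.058
gripper_force: 20.0
```

```bash
python3 - <<'E'
from h import *
plan(.6628,.0060,.11,-.059)
E
```

```text
t 15.95 p [ 0.5844 -0.2265  0.1138] rpy [-3.141 -0.     0.986] q [-0.06  0.37 -0.24 -0.   -0.96  2.62] F [-0.  -0.7  0. ] w 0.058 19.999838769435883
-> rows [ 3.952 -1.05   0.064 11.974]
```

>>> jog_arm --deltas '[[[3.95, -1.05, 0.1, 12], [3.95, -1.05, 0.1, 12], [3.95, -1.05, 0.1, 12], [3.95, -1.05, 0.1, 12], [3.95, -1.05, 0.1, 12], [3.95, -1.05, 0.1, 12], [3.95, -1.05, 0.1, 12], [3.95, -1.05, 0.1, 12]]]'

```text
t: 16.95
eef_pos: [0.6627, 0.0055, 0.1073]
ee_rot: [3.141, 0.001, -0.058]
force: [0.3, -0.4, -0.5]
width: 0.058
gripper_force: 20.0
```

>>> jog_arm --deltas '[[[0, 0, 0, 0], [0, 0, 0, 0]]]'

```text
t: 17.2
eef_pos: [0.6631, 0.0055, 0.1081]
ee_rot: [-3.142, 0.0, -0.06]
force: [0.5, 0.3, -0.5]
width: 0.0581
gripper_force: 20.0
```

```bash
python3 - <<'E'
from h import *
plan(.6628,.0060,.05,-.059)
E
```

```text
t 17.2 p [0.6631 0.0055 0.1081] rpy [-3.142  0.    -0.06 ] q [ 0.3   0.43 -0.16 -0.   -0.98  1.21] F [ 0.5  0.3 -0.5] w 0.0581 19.999627768993378
-> rows [-0.005 -0.008  0.969 -0.016]
```

>>> jog_arm --deltas '[[[0, 0, 0.35, 0], [0, 0, 0.6, 0], [0, 0, 0.8, 0], [0, 0, 0.92, 0], [0, 0, 1.02, 0], [0, 0, 1.07, 0], [0, 0, 1.07, 0]]]'

```text
t: 18.08
eef_pos: [0.6632, 0.0057, 0.044]
ee_rot: [3.142, -0.0, -0.061]
force: [-0.0, -0.6, -0.6]
width: 0.0584
gripper_force: 20.0
```

>>> jog_arm --deltas '[[[0, 0, 0, 0], [0, 0, 0, 0], [0, 0, 0, 0], [0, 0, 0, 0], [0, 0, -0.5, 0], [0, 0, -1.4, 0], [0, 0, -1.8, 0], [0, 0, -1.8, 0]]]' --grip 74

```text
t: 19.08
eef_pos: [0.6645, 0.006, 0.1548]
ee_rot: [-3.14, -0.005, -0.061]
force: [0.4, 0.7, -0.6]
width: 0.0742
gripper_force: 0.0
```

```bash
python3 - <<'E'
from h import *
plan(.464,-.353,.15,.776)
E
```

```text
t 19.07 p [0.6645 0.006  0.1548] rpy [-3.14  -0.005 -0.061] q [ 0.3   0.39 -0.11  0.   -1.06  1.21] F [ 0.4  0.7 -0.6] w 0.0742 0.0
-> rows [-2.973  6.175  0.08  -9.588]
```

>>> jog_arm --deltas '[[[-2.97, 6.17, 0.1, -9.6], [-2.97, 6.17, 0.1, -9.6], [-2.97, 6.17, 0.1, -9.6], [-2.97, 6.17, 0.1, -9.6], [-2.97, 6.17, 0.1, -9.6], [-2.97, 6.17, 0.1, -9.6], [-2.97, 6.17, 0.1, -9.6], [-2.97, 6.17, 0.1, -9.6]]]' --grip 80

```text
t: 20.08
eef_pos: [0.4605, -0.3547, 0.1448]
ee_rot: [-3.14, 0.001, 0.773]
force: [-0.5, 0.3, -0.0]
width: 0.0801
gripper_force: 0.0
```

>>> jog_arm --deltas '[[[0, 0, 0, 0], [0, 0, 0.7, 0], [0, 0, 0.8, 0]]]'

```text
t: 20.45
eef_pos: [0.4615, -0.3511, 0.0955]
ee_rot: [-3.137, 0.002, 0.778]
force: [0.4, 0.5, -0.1]
width: 0.0798
gripper_force: 0.0
```

```bash
python3 - <<'E'
from h import *
plan(.464,-.353,.010,.776)
g=snap('scene')
a=cv2.resize(g['img'][100:180,180:280],(400,320)); b=cv2.resize(cv2.cvtColor(cv2.imread('pics/scene1.png'),cv2.COLOR_BGR2RGB)[110:170,205:280],(400,320)); cc=cv2.resize(g['img'][195:325,180:370],(400,275)); 
cv2.imwrite('pics/t9.png',cv2.cvtColor(np.vstack([np.hstack([a,b]),np.hstack([cc,cc*0])]),cv2.COLOR_RGB2BGR))
E
```

```text
t 20.45 p [ 0.4615 -0.3511  0.0955] rpy [-3.137e+00  2.000e-03  7.780e-01] q [-0.31  0.32 -0.37 -0.   -0.89  2.66] F [ 0.4  0.5 -0.1] w 0.0798 0.0
-> rows [0.008 0.052 1.424 0.022]
```

View pics/t9.png

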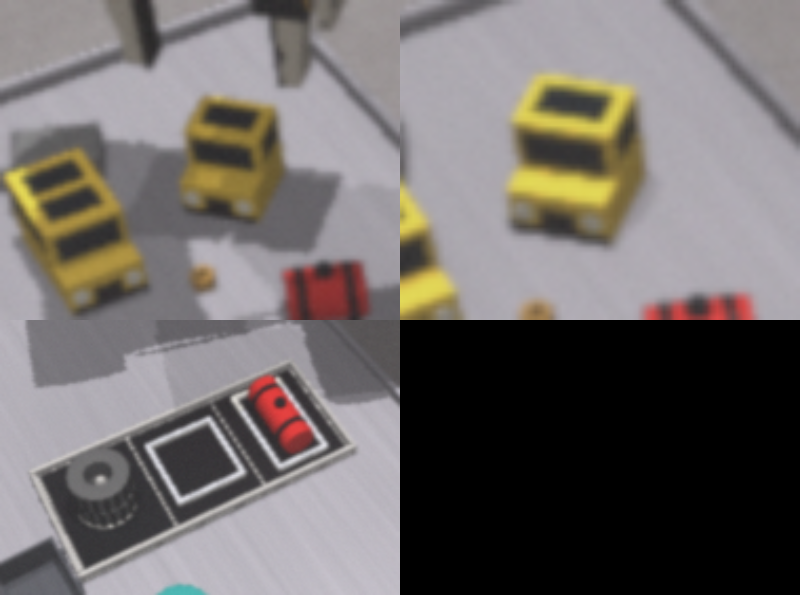

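```bash
python3 - <<'E'
from h import *
g=snap('scene')
for u,v in((540,73),(637,85),(615,140),(515,122)):print(ray(g,205+(u-400)/5.33,110+v/5.33,.052)[:2])
plan(.464,-.353,.010,.776)
E
```

```text
[ 0.4592991  -0.38728418]
[ 0.42461696 -0.35447269]
[ 0.45205838 -0.32413233]
[ 0.48533477 -0.36076824]
t 20.55 p [ 0.4629 -0.3521  0.0975] rpy [-3.14e+00  1.00e-03  7.78e-01] q [-0.31  0.32 -0.36  0.   -0.89  2.66] F [ 0.1 -0.5 -0.1] w 0.08 0.0
-> rows [0.003 0.024 1.459 0.027]
```

>>> jog_arm --deltas '[[[0, 0.01, 0.6, 0], [0, 0.01, 1.1, 0], [0, 0.01, 1.43, 0], [0, 0.01, 1.43, 0]]]'

```text
t: 21.05
eef_pos: [0.4633, -0.353, 0.0121]
ee_rot: [-3.14, 0.001, 0.778]
force: [-0.1, -0.0, 0.3]
width: 0.08
gripper_force: 0.0
```

>>> jog_arm --deltas '[[[0, 0, 0, 0], [0, 0, 0, 0], [0, 0, 0, 0], [0, 0, 0, 0], [0, 0, 0, 0], [0, 0, 0, 0]]]' --grip 35 --squeeze 20

```text
t: 21.8
eef_pos: [0.4635, -0.3535, 0.0128]
ee_rot: [3.141, -0.0, 0.777]
force: [-1.0, 1.8, 6.1]
width: 0.0498
gripper_force: 20.0
```

>>> jog_arm --deltas '[[[0, 0, -0.5, 0], [0, 0, -1.2, 0], [0, 0, -1.8, 0], [0, 0, -1.8, 0], [0, 0, -1.8, 0]]]'

```text
t: 22.42
eef_pos: [0.4626, -0.3531, 0.1196]
ee_rot: [-3.141, -0.0, 0.777]
force: [-0.1, 0.5, -1.1]
width: 0.0496
gripper_force: 20.0
```

```bash
python3 - <<'E'
from h import *
plan(.5687,.0115,.125,1.512)
E
```

```text
t 22.43 p [ 0.4626 -0.3531  0.1196] rpy [-3.141 -0.     0.777] q [-0.32  0.3  -0.34 -0.   -0.93  2.66] F [-0.1  0.5 -1.1] w 0.0496 19.999845698475838
-> rows [ 5.519 -3.096 -0.09  -8.428]
```

>>> jog_arm --deltas '[[[5.52, -3.1, 0, -8.4], [5.52, -3.1, 0, -8.4], [5.52, -3.1, 0, -8.4], [5.52, -3.1, 0, -8.4], [5.52, -3.1, 0, -8.4], [5.52, -3.1, 0, -8.4], [5.52, -3.1, 0, -8.4], [5.52, -3.1, 0, -8.4]]]'

```text
t: 23.42
eef_pos: [0.568, 0.0117, 0.1187]
ee_rot: [-3.139, 0.001, 1.511]
force: [-0.1, -0.8, -0.4]
width: 0.0502
gripper_force: 20.0
```

>>> jog_arm --deltas '[[[0, 0, 0, 0], [0, 0, 0.8, 0], [0, 0, 0.9, 0], [0, 0, 0.9, 0]]]'

```text
t: 23.92
eef_pos: [0.5689, 0.0105, 0.0665]
ee_rot: [-3.141, 0.001, 1.509]
force: [0.1, 0.2, 0.2]
width: 0.0499
gripper_force: 20.0
```

```bash
python3 - <<'E'
from h import *
plan(.5687,.0115,.025,1.512)
g=snap('scene')
cv2.imwrite('pics/t10.png',cv2.cvtColor(cv2.resize(g['img'][190:300,200:340],None,fx=5.4,fy=5.4,interpolation=cv2.INTER_CUBIC),cv2.COLOR_RGB2BGR))
E
```

```text
t 23.93 p [0.5689 0.0105 0.0665] rpy [-3.141e+00  1.000e-03  1.509e+00] q [ 0.36  0.34 -0.42  0.   -0.81  2.72] F [0.1 0.2 0.2] w 0.0499 19.999890848994255
-> rows [ 0.017 -0.004  0.691 -0.035]
```

View pics/t10.png

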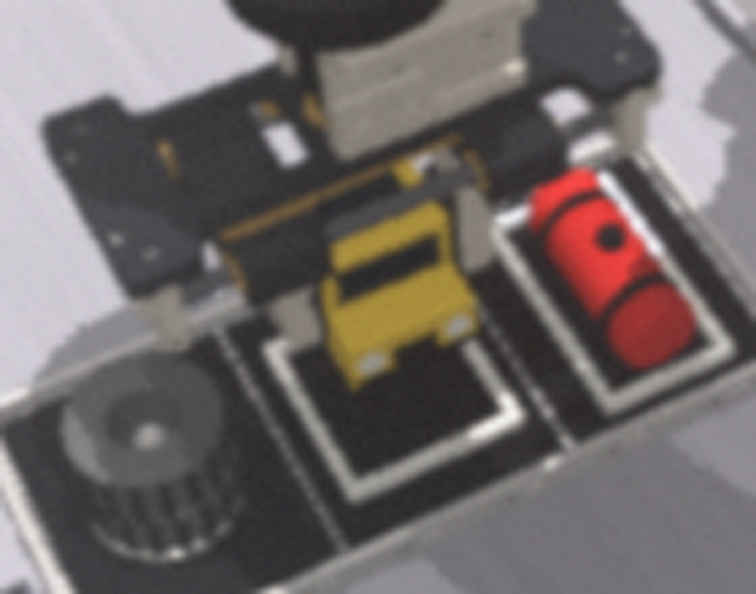

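```bash
python3 - <<'E'
from h import *
g=snap('scene')
for u,v in((350,390),(483,335)):print(ray(g,200+u/5.4,190+v/5.4,.054))
for u,v in((355,500),(522,412)):print('ridge outer',ray(g,200+u/5.4,190+v/5.4,.017))
plan(.5687,.0115,.025,1.512)
E
```

```text
[0.59599309 0.0352111  0.054     ]
[0.54325712 0.04014006 0.054     ]
ridge outer [0.6084563  0.05487082 0.017     ]
ridge outer [0.53682692 0.05488034 0.017     ]
t 24.02 p [0.5699 0.0112 0.0676] rpy [ 3.14 -0.    1.51] q [ 0.36  0.34 -0.42  0.   -0.81  2.72] F [ 1.  -0.3 -0.4] w 0.05 19.999774396419525
-> rows [ 0.004 -0.02   0.709 -0.028]
```

>>> jog_arm --deltas '[[[0.07, 0.01, 0.1, 0], [0.07, 0.01, 0.35, 0], [0.07, 0.01, 0.55, 0], [0.07, 0.01, 0.65, 0], [0.07, 0.01, 0.71, 0], [0.07, 0.01, 0.72, 0], [0.07, 0.01, 0.72, 0]]]'

```text
t: 24.9
eef_pos: [0.57, 0.0157, 0.0232]
ee_rot: [3.141, -0.0, 1.51]
force: [0.9, -0.9, 0.3]
width: 0.0499
gripper_force: 20.0
```

>>> jog_arm --deltas '[[[0, 0, 0, 0], [0, 0, 0, 0], [0, 0, 0, 0], [0, 0, 0, 0], [0, 0, -0.5, 0], [0, 0, -1.4, 0], [0, 0, -2.3, 0], [0, 0, -2.3, 0]]]' --grip 66

```text
t: 25.9
eef_pos: [0.5726, 0.0163, 0.166]
ee_rot: [3.133, -0.003, 1.511]
force: [-0.2, -0.1, -0.5]
width: 0.0658
gripper_force: 0.0
```

>>> jog_arm --deltas '[[[4, 0, 0, 0], [4, 0, 0, 0], [4, 0, 0, 0], [4, 0, 0, 0], [4, 0, 0, 0]]]'

```text
t: 26.52
eef_pos: [0.584, 0.2586, 0.1596]
ee_rot: [-3.141, 0.001, 1.514]
force: [-0.9, -0.2, -0.3]
width: 0.0658
gripper_force: 0.0
```

```bash
python3 - <<'E'
from h import *
f=snap('top'); g=snap('scene')
a=rect(f,.42,.72,-.06,.09,.03,1980); b=cv2.resize(g['img'][195:325,180:370],(480,594))
b=cv2.cvtColor(cv2.resize(g['img'][185:325,180:370],(500,368)),cv2.COLOR_RGB2BGR)
o=np.zeros((594,797,3),np.uint8); o[:,:297]=a[:594,:297]; o[:368,297:]=b; cv2.imwrite('pics/fin.png',o)
plan(.57,.2,.15)
E
```

```text
t 26.62 p [0.5838 0.2555 0.1599] rpy [-3.140e+00  1.000e-03  1.511e+00] q [ 0.72  0.35 -0.17 -0.   -1.06  2.36] F [-0.5  0.1 -1.1] w 0.0661 0.0
-> rows [-0.936 -0.174  0.165  0.   ]
```

View pics/fin.png

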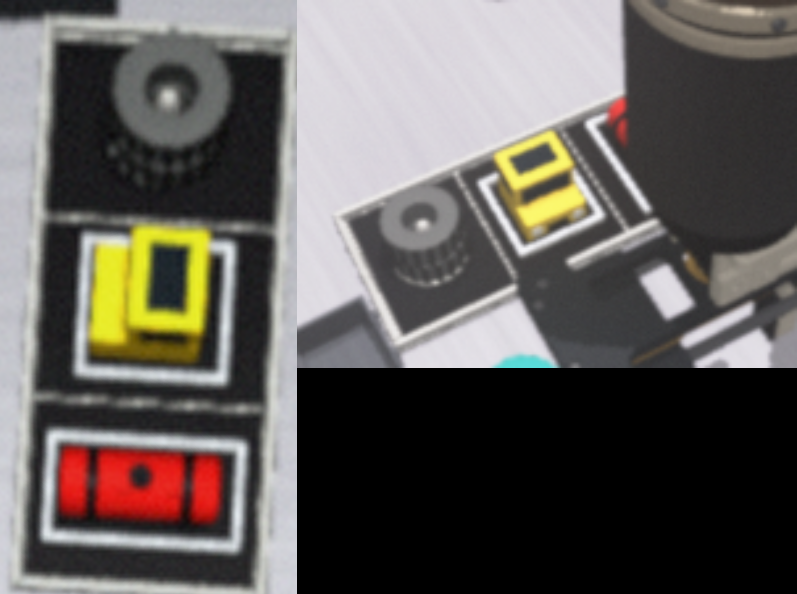

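```bash
python3 -c "
from h import *
print(arm.job_done())"
```

```text
the job is handed in; nothing more can be done
None
```

I handed the job in at about 27 s: the cab and the long tank are in their pockets and both big tyres are on the post, all let go. The last pictures show everything in place, but the hand-in call returned no verdict. I never grasped the look-alikes, though I did not re-measure their positions at the end.

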